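# Turn round the guest bathroom counter

### The arm

A 6-joint arm with a two-finger parallel gripper is mounted at the origin on the work surface. World frame = base frame: x ahead of the robot, y to its left, z up, the work surface at z = 0. Lengths are in m, angles in rad, forces in N, time in s.
With the tool pointing down it reaches from about 0.25 to 0.85 m from the base axis. Payload 12.5 kg.
Tool frame: the origin (TCP) lies at the very end of the fingers, on their centre line; the grasp point (between the pads) lies tcp_to_grasp behind it (tcp_to_grasp is the distance from the TCP to the grasp point, in m); z points along the fingers, y is the direction in which the jaws open and shut (so a half turn about z gives the same grasp; the last joint's range is limited). The gripper opens to 93 mm and grips with 3 to 60 N. Pads are 15 mm wide; open, the fingers measure 128 mm over their backs; the gripper's body (75 mm by 188 mm) begins 65 mm behind the grasp point.
Start: joints at [-1.412, 0.351, 1.652, -0, 1.139, -0.085], TCP at [0.133, -0.534, 0.219] pointing down, gripper open.
Joint ranges: [-2.75, 2.75], [-0.79, 2.1], [0.01, 2.65], [-1.57, 4.71], [0.07, 3.14], [-2.87, 2.87]. Speed limits (rad/s): [2.22, 2.22, 2.79, 3.14, 3.14, 3.14].

### API

Orientations are given as a unit quaternion [x, y, z, w].
In Python, from cell import get_state, snapshot, camera_info, close_job, tcp_to_grasp gives the robot as it stands. The module is installed in compiled form; this text tells all that it offers.
- The arm moves only by the tool apply_moves, never from a script. Its argument "deltas" is a list that holds one entry, the list of rows, each a list of 4 numbers: the shift along the world's x, y, z in m, then the turn about the world's z in degrees. In form: [[[tx, ty, tz, yaw], ...]]. A call has 1 to 20 rows; each row is the pose to reach, as a shift and turn from the pose measured when the call began; what a row does not reach only later rows make up. A row lasts 1/8 s, in which the tool goes at most 62.5 mm and 10.7 degrees, less where a joint would pass 70% of its speed; a pose out of reach is approached as far as the arm can. A call with a gripper value outside its range is refused whole. "fingers" is the finger opening in m, from 0 to 0.093, set as the call begins (left out, the last holds). The fingers move at their own pace and stop on an object; "force" is the grip in N (left out, the last holds). Time passes only in rows, so rows that repeat a pose let the fingers close. It gives the time, the measured TCP pose, the force and the opening at its end, in the units of the state.
- get_state(): the state, without advancing time (a new reading comes with each control period).
- snapshot(name): name is "scene" or "side" or "wrist"; returns (picture, depth): 480x640x3 uint8, blue, green, red; 480x640 float32, m along the optical axis (not along the pixel's ray), 0 where there is no reading.
- camera_info(name): a dict with "fx", "fy", "cx", "cy" (pixels), "rvec" (rotation vector, rad) and "tvec" (3), from world to camera coordinates, as OpenCV has them. Camera axes: x right, y down, z forward; pixel columns grow to the right and rows downward; lengths in m; the calibration is good to about 2 mm. A picture is of the moment at which its call begins: read the wrist's pose just before it. camera_info takes no time and is no camera call; for the wrist camera it gives the pose at the moment of the call.
- close_job(): hands the job in, once; it reports no verdict.
The state is a dict: "time_s": time; "joint_pos": joint angles; "dq": joint speeds; "joint_efforts": joint torques, N m; "position": TCP position; "tcp_rot": TCP orientation; "wrist_force": force on the tool from outside, world axes, zero at the start; "ft_torque": the same for the moment, N m; "gripper_width": finger opening in m.
Only numpy, scipy, OpenCV 4.12 (cv2) and the standard library are available. Lean on these libraries where they do the work, as an engineer would, in place of code of your own. Each camera call takes 0.05 s, during which the arm holds its last target.

### The job

Get the counter ready for the next guests: first put every used jar from the wooden board into the woven basket, then lay all the fresh soaps from the cork mat flat and squarely on the board, one on each marked rectangle with its long side along the rectangle's, so that the row farther from the robot is full and only the remaining soaps lie in the nearer row. When the soaps are all laid out, check the dispenser: press its pump head all the way down and let it spring back up; leave the tumbler, the grey bottle and the small dish where they are.

Things in the scene. Friction and masses are not known exactly. Their poses are not given: they have to be found in the camera images.
- tray: flat wooden display board lying on the counter, fixed, 200 mm (its x, away from the robot) by 260 mm (its y) by 6 mm thick, no rim; six pale inlaid rectangles, 66 by 46 mm, flush with its top, in two rows of three mark the soap places. Origin: centre of its underside; yaw varies
- mat: thin cork mat fixed on the counter to the robot's right, 310 by 210 by 2 mm, on which the fresh soaps lie. Origin: centre of its underside
- far_left (a point): centre of the left pale rectangle (tray +y side) of the row of three farther from the robot (tray +x), on the board's top. A soap fits with its long side along the tray's x. Places are 85 mm apart along a row (tray y); the two rows are 85 mm apart (tray x)
- far_middle (a point): centre of the middle pale rectangle (tray centre line) of the row of three farther from the robot (tray +x), on the board's top. A soap fits with its long side along the tray's x. Places are 85 mm apart along a row (tray y); the two rows are 85 mm apart (tray x)
- far_right (a point): centre of the right pale rectangle (tray -y side) of the row of three farther from the robot (tray +x), on the board's top. A soap fits with its long side along the tray's x. Places are 85 mm apart along a row (tray y); the two rows are 85 mm apart (tray x)
- near_left (a point): centre of the left pale rectangle (tray +y side) of the row of three nearer the robot (tray -x), on the board's top. A soap fits with its long side along the tray's x. Places are 85 mm apart along a row (tray y); the two rows are 85 mm apart (tray x)
- near_middle (a point): centre of the middle pale rectangle (tray centre line) of the row of three nearer the robot (tray -x), on the board's top. A soap fits with its long side along the tray's x. Places are 85 mm apart along a row (tray y); the two rows are 85 mm apart (tray x)
- near_right (a point): centre of the right pale rectangle (tray -y side) of the row of three nearer the robot (tray -x), on the board's top. A soap fits with its long side along the tray's x. Places are 85 mm apart along a row (tray y); the two rows are 85 mm apart (tray x)
- soap0: bar of cream-coloured guest soap, rectangular, 60 mm (its x) by 40 mm (its y) by 22 mm high, about 60 g, rounded edges; starts flat on the cork mat, any yaw within about 20 degrees of the mat's. Origin: centre of its underside. 4 to 6 soaps are present
- soap1: bar of cream-coloured guest soap, rectangular, 60 mm (its x) by 40 mm (its y) by 22 mm high, about 60 g, rounded edges; starts flat on the cork mat, any yaw within about 20 degrees of the mat's. Origin: centre of its underside. 4 to 6 soaps are present
- soap2: bar of cream-coloured guest soap, rectangular, 60 mm (its x) by 40 mm (its y) by 22 mm high, about 60 g, rounded edges; starts flat on the cork mat, any yaw within about 20 degrees of the mat's. Origin: centre of its underside. 4 to 6 soaps are present
- soap3: bar of cream-coloured guest soap, rectangular, 60 mm (its x) by 40 mm (its y) by 22 mm high, about 60 g, rounded edges; starts flat on the cork mat, any yaw within about 20 degrees of the mat's. Origin: centre of its underside. 4 to 6 soaps are present
- soap4: bar of cream-coloured guest soap, rectangular, 60 mm (its x) by 40 mm (its y) by 22 mm high, about 60 g, rounded edges; starts flat on the cork mat, any yaw within about 20 degrees of the mat's. Origin: centre of its underside. 4 to 6 soaps are present
- soap5: bar of cream-coloured guest soap, rectangular, 60 mm (its x) by 40 mm (its y) by 22 mm high, about 60 g, rounded edges; starts flat on the cork mat, any yaw within about 20 degrees of the mat's. Origin: centre of its underside. 4 to 6 soaps are present
- jar0: used cosmetic jar, squat, round, 44 mm diameter, 40 mm tall, amber glass with a black lid as wide as the glass, about 90 g; starts upright on the tray. Origin: centre of its underside, z up. 2 or 3 jars are present
- jar1: used cosmetic jar, squat, round, 44 mm diameter, 40 mm tall, amber glass with a black lid as wide as the glass, about 90 g; starts upright on the tray. Origin: centre of its underside, z up. 2 or 3 jars are present
- jar2: used cosmetic jar, squat, round, 44 mm diameter, 40 mm tall, amber glass with a black lid as wide as the glass, about 90 g; starts upright on the tray. Origin: centre of its underside, z up. 2 or 3 jars are present
- basket: round open woven basket on the robot's left, fixed, 72 mm tall, wall 6 mm, inner floor 6 mm above its underside; outer radius 88 mm at the foot, 100 mm at the rim. Origin: centre of its underside
- dispenser: white ribbed ceramic soap dispenser with blue bands, fixed, 37 mm radius, 120 mm tall, steel neck (16 mm radius) up to 140 mm, pump on top. Origin: centre of its underside
- pump (a joint): travel of the dispenser's sprung pump head: 0 = up, 0.018 m = fully down; pushed straight down it takes about 3.5 N to start and 10 N fully down, and springs back when released
- pump_top (a point): centre of the flat round top (16 mm radius) of the pump head, 185 mm above the counter when up; a spout 50 mm long points from it towards the dispenser's own -x, its upper edge 3.5 mm below the top
- tumbler: bystander: white ceramic tumbler with toothbrushes, 35 mm radius, 100 mm tall, brushes up to about 200 mm; loose. Origin: centre of its underside
- lotion: bystander: grey plastic bottle, 28 mm radius, 150 mm tall; loose. Origin: centre of its underside
- dish: bystander: small flat ceramic dish, 40 mm radius, 12 mm high, loose. Origin: centre of its underside

How it is judged:
On the way, in this order (a step that is already met when the one before it is completed fails the run):
1. every used jar is in the basket (horizontal distance between each of jar0, jar1, jar2 and basket below 0.085 m and z of jar0 in the frame of basket between -0.005 and 0.05 m and z of jar1 in the frame of basket between -0.005 and 0.05 m and z of jar2 in the frame of basket between -0.005 and 0.05 m), for 0.2 s.
2. every soap lies squarely on a marked place of the board, the far row complete ((horizontal distance between soap0 and far_left below 0.01 m or horizontal distance between soap0 and far_middle below 0.01 m or horizontal distance between soap0 and far_right below 0.01 m or horizontal distance between soap0 and near_left below 0.01 m or horizontal distance between soap0 and near_middle below 0.01 m or horizontal distance between soap0 and near_right below 0.01 m) and angle between the x axis of each of soap0, soap1, soap2, soap3, soap4, soap5 and the x axis of tray, either way round below 0.2 rad and angle between each of soap0, soap1, soap2, soap3, soap4, soap5's own z axis and vertical below 0.12 rad and z of each of soap0, soap1, soap2, soap3, soap4, soap5 in the frame of tray below 0.012 m and (horizontal distance between soap1 and far_left below 0.01 m or horizontal distance between soap1 and far_middle below 0.01 m or horizontal distance between soap1 and far_right below 0.01 m or horizontal distance between soap1 and near_left below 0.01 m or horizontal distance between soap1 and near_middle below 0.01 m or horizontal distance between soap1 and near_right below 0.01 m) and (horizontal distance between soap2 and far_left below 0.01 m or horizontal distance between soap2 and far_middle below 0.01 m or horizontal distance between soap2 and far_right below 0.01 m or horizontal distance between soap2 and near_left below 0.01 m or horizontal distance between soap2 and near_middle below 0.01 m or horizontal distance between soap2 and near_right below 0.01 m) and (horizontal distance between soap3 and far_left below 0.01 m or horizontal distance between soap3 and far_middle below 0.01 m or horizontal distance between soap3 and far_right below 0.01 m or horizontal distance between soap3 and near_left below 0.01 m or horizontal distance between soap3 and near_middle below 0.01 m or horizontal distance between soap3 and near_right below 0.01 m) and (horizontal distance between soap4 and far_left below 0.01 m or horizontal distance between soap4 and far_middle below 0.01 m or horizontal distance between soap4 and far_right below 0.01 m or horizontal distance between soap4 and near_left below 0.01 m or horizontal distance between soap4 and near_middle below 0.01 m or horizontal distance between soap4 and near_right below 0.01 m) and (horizontal distance between soap5 and far_left below 0.01 m or horizontal distance between soap5 and far_middle below 0.01 m or horizontal distance between soap5 and far_right below 0.01 m or horizontal distance between soap5 and near_left below 0.01 m or horizontal distance between soap5 and near_middle below 0.01 m or horizontal distance between soap5 and near_right below 0.01 m) and horizontal distance between any of soap0, soap1, soap2, soap3, soap4, soap5 and far_left below 0.01 m and horizontal distance between any of soap0, soap1, soap2, soap3, soap4, soap5 and far_middle below 0.01 m and horizontal distance between any of soap0, soap1, soap2, soap3, soap4, soap5 and far_right below 0.01 m), for 0.2 s.
3. the pump head is pressed all the way down (value of joint pump above 0.0145 m), for 0.05 s.
4. the pump head has sprung back up (value of joint pump below 0.003 m), for 0.1 s.
At the end, for the whole second after the job is handed in: Every jar is inside the basket (within 85 mm of its axis, underside below 50 mm); every soap lies flat on the board within 10 mm of a marked place's centre and 0.2 rad of the board's x axis, tilt under 0.12 rad; the three far places are filled; the pump head is up; all is at rest (all of step 1 and all of step 2 and linear speed of each of soap0, soap1, soap2, soap3, soap4, soap5, jar0, jar1, jar2 below 0.02 m/s and value of joint pump below 0.003 m); the robot touches nothing.
It fails at once if the tumbler is disturbed (moved over 30 mm) (distance of tumbler from where it was at the start of the episode above 0.03 m).
It fails at once if the grey bottle is disturbed (moved over 30 mm) (distance of lotion from where it was at the start of the episode above 0.03 m).
It fails at once if the small dish is disturbed (moved over 30 mm) (distance of dish from where it was at the start of the episode above 0.03 m).
Of soap0, soap1, soap2, soap3, soap4, soap5 only 4 to 6 are there at a start; the rules pass over those that are not, and their reading is None.
Of jar0, jar1, jar2 only 2 to 3 are there at a start; the rules pass over those that are not, and their reading is None.
At some moment in a run one of soap0, soap1, soap2, soap3, soap4, soap5, jar0, jar1, jar2 may be knocked a few centimetres aside while the robot is not near it.
It also fails if it takes over 210 s, if anything falls off the work surface, if the arm or the gripper's body presses on something with over 40 N, if the wrist force passes 120 N, or if a joint passes its speed limit or range.

## Working session

There is one attempt and no reset: what is moved stays moved. The work goes in short steps, Python scripts to look and compute and a tool call to move; the robot and the scene stay as the last step left them, time stands still between calls to the robot, and variables do not carry over. Pictures are saved under pics/ and viewed, and the job is handed in when it is done.

Besides the shell and the picture viewer there is one more tool, called after "Call:" by a JSON object that holds its "method" and its "body", one argument or row to a line. apply_moves: Moves the arm, as the interface text tells. Its arguments: {"type":"object","properties":{"deltas":{"type":"array","items":{"type":"array","items":{"type":"array","items":{"type":"number"}}}},"fingers":{"type":"number"},"force":{"type":"number"}},"required":["deltas"]}

```bash
mkdir -p pics; ls
python3 - <<'E'
from cell import *
import cv2
print(get_state()); print(tcp_to_grasp if not callable(tcp_to_grasp) else tcp_to_grasp())
for n in ("scene","side","wrist"):
    i=camera_info(n); print(n,i)
    p,d=snapshot(n); cv2.imwrite(f"pics/{n}0.png",p)
E
```

```text
pics
{'time_s': 0.0, 'joint_pos': array([-1.41160926e+00,  3.51257427e-01,  1.65239584e+00,  6.66064616e-06,
        1.13910754e+00, -8.45647044e-02]), 'dq': array([ 7.18984549e-05, -5.45192100e-04,  1.64972326e-03, -1.28887491e-04,
        4.79978401e-05, -1.06407320e-03]), 'joint_efforts': array([ 9.56862459e-04, -4.97310948e+01, -2.85259205e+01,  6.99703326e-02,
        2.57529365e-02, -8.45764248e-05]), 'position': array([ 0.13273198, -0.5333992 ,  0.21810056]), 'tcp_rot': array([ 9.92582323e-01,  1.21572986e-01, -1.87655394e-05, -5.83779918e-04]), 'wrist_force': array([-0.22962076, -0.21345275, -0.07666698]), 'ft_torque': array([-0.01677523, -0.01261316,  0.00549991]), 'gripper_width': 0.09246352363552522}
0.0188
scene {'fx': 622.5706505379131, 'fy': 622.5706505379131, 'cx': 328.457899242918, 'cy': 234.8161195954628, 'rvec': array([ 0.89817709,  2.61679333, -0.95026877]), 'tvec': array([ 0.46942205, -0.16167792,  1.67272683])}
side {'fx': 547.2185279912852, 'fy': 547.2185279912852, 'cx': 327.03712327694086, 'cy': 242.46554396846778, 'rvec': array([ 0.93035377, -2.36000442,  1.24809331]), 'tvec': array([0.41348439, 0.34595312, 1.1904719 ])}
wrist {'fx': 388.93767872919864, 'fy': 388.93767872919864, 'cx': 311.9227844073071, 'cy': 233.23963947029247, 'rvec': array([-2.2866055 ,  1.78670098,  0.26437856]), 'tvec': array([-0.54881402, -0.03345087,  0.392456  ])}
```

View pics/scene0.png

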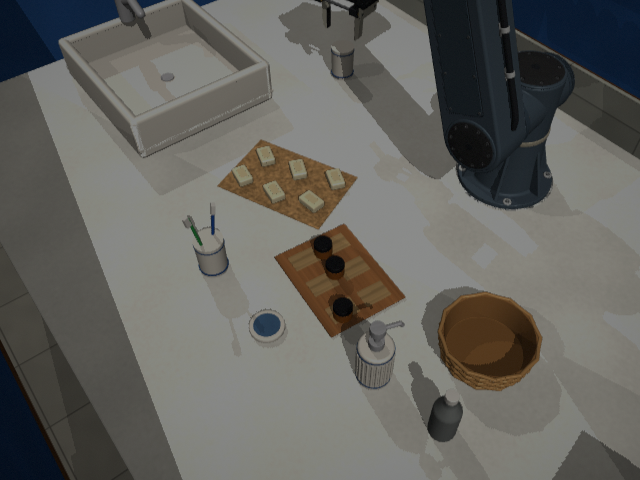

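View pics/side0.png

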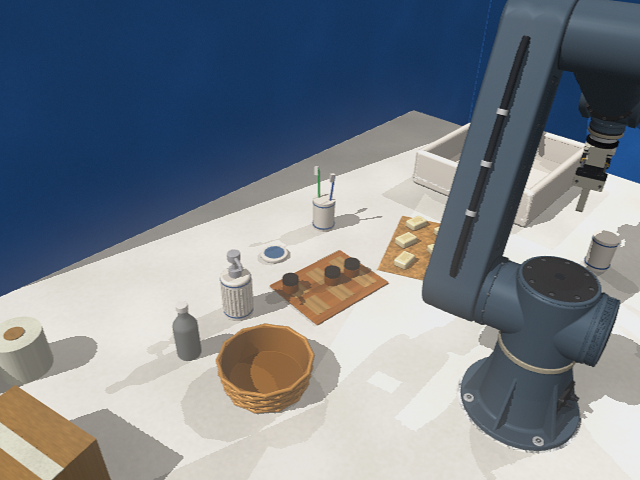

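View pics/wrist0.png

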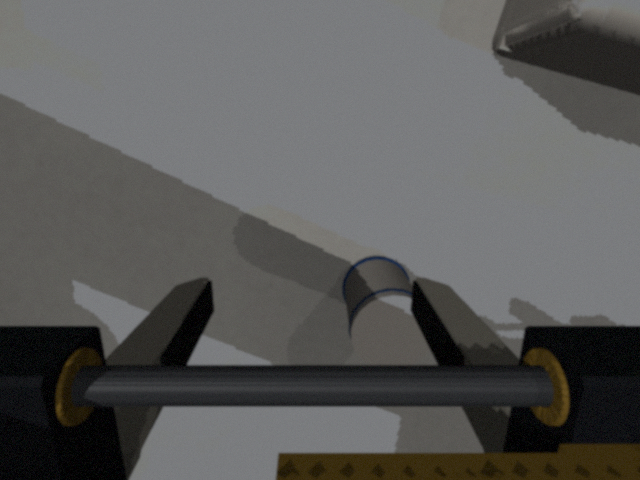

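The scene picture shows six soaps on the mat (around (243–335,155–202)), three jars on the board ((323,243), (335,265), (343,307)), the basket at (490,340), the dispenser at (376,355) and the bottle at (445,415). The tumbler is at (211,250) and the dish at (267,325). Next I'll measure them.

```bash
cat > h.py <<'E'
from cell import *
import cv2, numpy as np
def cloud(n,d,info=None):
    i=info or camera_info(n); R=cv2.Rodrigues(i['rvec'])[0]; t=i['tvec']
    v,u=np.mgrid[0:480,0:640]
    P=np.stack([(u-i['cx'])/i['fx']*d,(v-i['cy'])/i['fy']*d,d],-1)
    return (P-t)@R
def top(n,img,h,x0,x1,y0,y1,s=1000,info=None):
    """orthophoto of plane z=h; row grows with -x, col with -y"""
    i=info or camera_info(n); K=np.array([[i['fx'],0,i['cx']],[0,i['fy'],i['cy']],[0,0,1]])
    R=cv2.Rodrigues(i['rvec'])[0]; t=i['tvec']
    H=K@np.c_[R[:,0],R[:,1],R[:,2]*h+t]       # (x,y,1)->pix
    A=np.array([[0,-1/s,x1],[-1/s,0,y1],[0,0,1]])  # (col,row,1)->(x,y,1)
    return cv2.warpPerspective(img,H@A,(int((y1-y0)*s),int((x1-x0)*s)),flags=cv2.INTER_LINEAR|cv2.WARP_INVERSE_MAP)
E
python3 - <<'E'
from h import *
p,d=snapshot("scene"); P=cloud("scene",d); np.save("P0.npy",P); np.save("p0.npy",p)
for n,(u,v) in dict(jarA=(323,243),jarB=(335,265),jarC=(343,307),soap=(274,190),table=(200,400),basketfloor=(490,345),pump=(377,327),tray=(365,270),mat=(285,210),dish=(267,325),lot=(450,398),tumb=(211,250)).items(): print(n,P[v,u].round(4),d[v,u])
# soaps: cream, by height over mat
Z=P[...,2]
def comps(m,amin,name):
    m=cv2.morphologyEx(m.astype(np.uint8),cv2.MORPH_OPEN,np.ones((2,2)))
    k,l,st,c=cv2.connectedComponentsWithStats(m)
    for j in range(1,k):
        if st[j,4]>=amin:
            q=P[l==j]; r=cv2.minAreaRect((q[:,:2]*1000).astype(np.float32))
            print(name,c[j].round(0),st[j,4],q.mean(0).round(4),'mid',(q[:,:2].min(0)/2+q[:,:2].max(0)/2).round(4),[np.round(a,1) for a in r])
box=(P[...,0]>.2)&(P[...,0]<.8)&(P[...,1]>-.5)&(P[...,1]<.5)
comps(box&(Z>.016)&(Z<.032)&(P[...,1]<-.05),40,'soap')
comps(box&(Z>.038)&(Z<.052),40,'z45')
comps(box&(Z>.14),20,'tall')
comps(box&(Z>.06)&(Z<.082),20,'rim')
o=top("scene",p,.006,.25,.75,-.45,.35,1000); cv2.imwrite("pics/top0.png",np.clip(o*1.6,0,255).astype(np.uint8))
E
```

```text
jarA [ 0.5468 -0.0814  0.0446] 1.4671004
jarB [ 0.5668 -0.0103  0.0492] 1.4195951
jarC [0.6206 0.0864 0.0426] 1.354556
soap [ 0.5282 -0.3146  0.0217] 1.6104826
table [ 9.714e-01  6.130e-02 -3.000e-04] 1.2637669
basketfloor [0.4161 0.3367 0.0037] 1.3367729
pump [0.6594 0.2328 0.188 ] 1.1533475
tray [0.5001 0.0192 0.0061] 1.463631
mat [ 0.537  -0.2547  0.0028] 1.5911156
dish [0.7677 0.0046 0.0108] 1.3633739
lot [0.6357 0.4067 0.15  ] 1.1032884
tumb [ 0.7818 -0.1837  0.0989] 1.385974
soap [266. 155.] 240 [ 0.4732 -0.4307  0.0271] mid [0.7666 0.0967] [array([763.5,  98.4]), array([1308.4,   46.9]), np.float64(61.3)]
soap [299. 168.] 250 [ 0.4312 -0.3398  0.0218] mid [ 0.4229 -0.346 ] [array([ 424.3, -351.7]), array([80.8, 43.7]), np.float64(66.6)]
soap [243. 175.] 254 [ 0.5658 -0.4028  0.0317] mid [0.813  0.1044] [array([807.2, 107.2]), array([1250.1,   50.2]), np.float64(64.6)]
soap [336. 178.] 254 [ 0.3783 -0.2464  0.0272] mid [0.7169 0.1878] [array([712., 193.]), array([1212.8,   47.9]), np.float64(52.7)]
soap [275. 191.] 280 [ 0.5295 -0.3102  0.0228] mid [ 0.5226 -0.3147] [array([ 52
[... 1817 characters left out ...]
[830.2, 398.5]), array([747.8,  62.7]), np.float64(39.6)]
tall [453. 397.] 185 [0.6264 0.4063 0.141 ] mid [0.5948 0.3961] [array([594. , 397.8]), array([100. ,  23.4]), np.float64(13.9)]
rim [216. 257.] 125 [ 0.7759 -0.1777  0.0739] mid [0.9113 0.2095] [array([934.3, 200. ]), array([977.1,  49.9]), np.float64(67.5)]
rim [492. 335.] 1896 [0.4327 0.3406 0.0726] mid [0.6921 0.4488] [array([715.5, 427.7]), array([871.3, 211.7]), np.float64(17.7)]
rim [373. 372.] 176 [0.6818 0.2557 0.0738] mid [0.8709 0.4367] [array([893.4, 436.6]), array([603.6,  70.2]), np.float64(40.9)]
rim [443. 425.] 141 [0.6466 0.4169 0.0671] mid [0.6258 0.4118] [array([630.2, 418.8]), array([31.4, 65.7]), np.float64(62.6)]
```

View pics/top0.png

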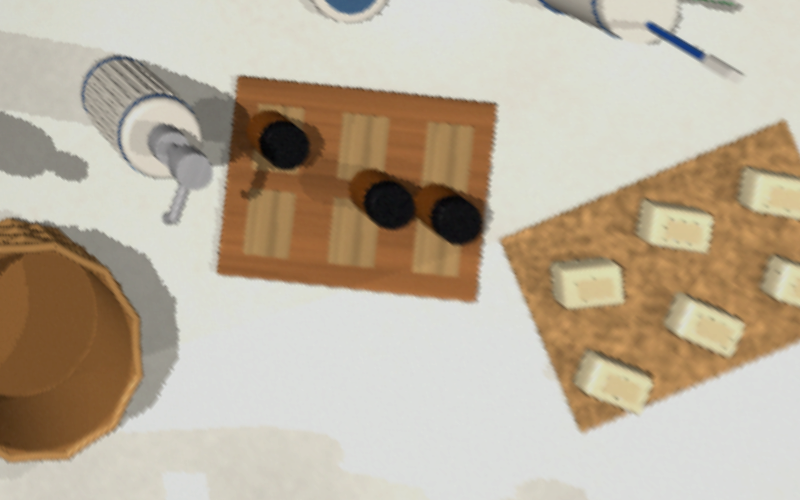

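Orthophoto at z=6 mm: board corners near (238,77), (497,103), (477,300) and (218,272), jars at (284,145), (389,204) and (456,219). I'll segment each object at its own height plane next.

```bash
cat >> h.py <<'E'
X0,X1,Y0,Y1,S=.2,.85,-.55,.5,2000
def toxy(c,s=S): c=np.asarray(c,float); return np.array([X1-(c[1]+.5)/s+.5/s,Y1-c[0]/s])
def rects(mask,amin,s=S):
    out=[]
    for c in cv2.findContours(mask.astype(np.uint8),cv2.RETR_EXTERNAL,cv2.CHAIN_APPROX_NONE)[0]:
        if cv2.contourArea(c)/s/s*1e6<amin: continue
        (cx,cy),(w,h),a=cv2.minAreaRect(c)
        b=cv2.boxPoints(((cx,cy),(w,h),a)); xy=np.array([toxy(q) for q in b])
        e=[xy[1]-xy[0],xy[2]-xy[1]]; L=[np.linalg.norm(k) for k in e]
        k=e[int(L[1]>L[0])]; yaw=np.degrees(np.arctan2(k[1],k[0]))%180
        out.append((toxy((cx,cy)),max(L),min(L),yaw,cv2.contourArea(c)/s/s*1e6))
    return out
def pr(n,rs):
    for r in rs: print(n,'xy',r[0].round(4),'L %.1f W %.1f yaw %.1f A %.0f'%(r[1]*1e3,r[2]*1e3,r[3],r[4]))
def look(n,img,h): return top(n,img,h,X0,X1,Y0,Y1,S)
E
python3 - <<'E'
from h import *
p=np.load("p0.npy")
o=look("scene",p,.024); hsv=cv2.cvtColor(o,cv2.COLOR_BGR2HSV)
m=((hsv[...,2]>120)&(hsv[...,1]>35)&(hsv[...,1]<110)&(hsv[...,0]>18)&(hsv[...,0]<35)).astype(np.uint8)
m=cv2.morphologyEx(m,cv2.MORPH_OPEN,np.ones((7,7)));pr('soap',rects(m,500))
o=look("scene",p,.046); m=(o.max(2)<40).astype(np.uint8); m=cv2.morphologyEx(m,cv2.MORPH_OPEN,np.ones((25,25))); 
pr('jar',[r for r in rects(m,500) if r[4]<5000])
o=look("scene",p,.006); hsv=cv2.cvtColor(o,cv2.COLOR_BGR2HSV)
m=((hsv[...,0]<22)&(hsv[...,1]>85)).astype(np.uint8); m=cv2.morphologyEx(m,cv2.MORPH_CLOSE,np.ones((25,25)));m=cv2.morphologyEx(m,cv2.MORPH_OPEN,np.ones((9,9)));pr('brown',rects(m,5000))
for h,nm in((.185,'pump'),(.072,'rim'),(.15,'lotion')):
    c=look("scene",p,h)
    cv2.imwrite(f"pics/{nm}.png",np.clip(c[:800,:700]*1.6,0,255).astype(np.uint8)[:600])
E
```

```text
soap xy [ 0.3757 -0.2532] L 64.0 W 36.1 yaw 67.9 A 1872
soap xy [ 0.4304 -0.3484] L 54.2 W 35.9 yaw 66.3 A 1788
soap xy [ 0.4695 -0.4441] L 55.5 W 36.4 yaw 71.6 A 1810
soap xy [ 0.4732 -0.2278] L 58.1 W 37.5 yaw 95.9 A 2080
soap xy [ 0.5296 -0.3144] L 61.4 W 36.2 yaw 80.7 A 2083
soap xy [ 0.5619 -0.4158] L 62.3 W 36.2 yaw 79.6 A 2087
jar xy [0.3862 0.3945] L 50.0 W 41.5 yaw 90.0 A 1284
jar xy [ 0.5505 -0.0797] L 48.5 W 46.0 yaw 90.0 A 1796
jar xy [ 0.5655 -0.0155] L 49.0 W 46.0 yaw 90.0 A 1825
jar xy [0.6227 0.086 ] L 47.0 W 45.5 yaw 90.0 A 1744
brown xy [0.4111 0.3202] L 242.8 W 221.0 yaw 2.8 A 41836
brown xy [ 0.4744 -0.3326] L 308.9 W 209.3 yaw 112.8 A 57869
brown xy [ 0.5616 -0.0063] L 261.1 W 199.9 yaw 83.9 A 49861
```

View pics/pump.png

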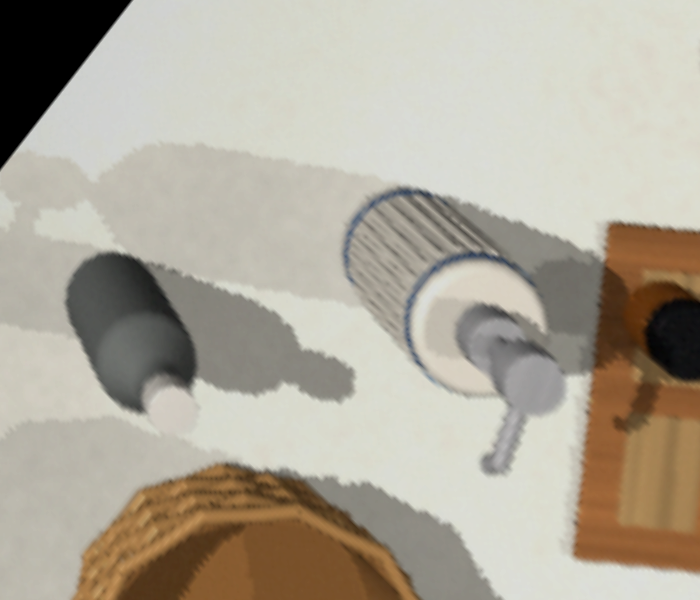

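View pics/rim.png

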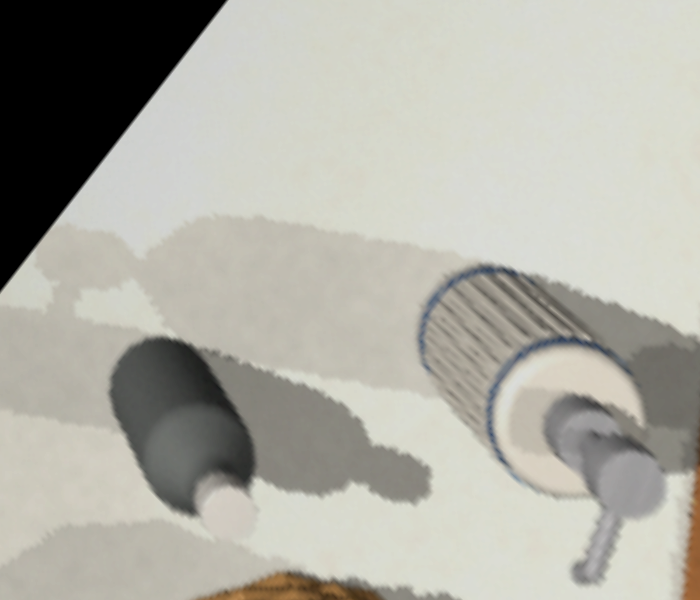

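Run:
```python
from h import *
from scipy.optimize import least_squares
P=np.load("P0.npy").reshape(-1,3)
q=P[(P[:,2]>.066)&(P[:,2]<.08)&(abs(P[:,0]-.42)<.13)&(abs(P[:,1]-.32)<.13)]
f=lambda c: np.hypot(q[:,0]-c[0],q[:,1]-c[1])-c[2]
r=least_squares(f,[.42,.33,.1],loss='soft_l1',f_scale=.004); print(r.x,len(q),q.min(0),q.max(0))
q=P[(P[:,2]>.18)&(P[:,2]<.192)&(abs(P[:,0]-.66)<.03)&(abs(P[:,1]-.23)<.03)];print(q.mean(0),q.min(0),q.max(0))
print(P[(P[:,2]>.14)&(P[:,2]<.2)&(P[:,0]>.6)&(P[:,1]>.35)&(P[:,1]<.5)].mean(0))
```

```text
[0.43932618 0.33746294 0.09818921] 1576 [0.3317004  0.23261031 0.06601596] [0.54267275 0.43973462 0.07997822]
[0.6568147  0.23358212 0.18487973] [0.63051686 0.21676444 0.18039855] [0.67443647 0.24810459 0.18995331]
[0.6303939  0.40602776 0.14953756]
```

Call:
{"method": "apply_moves", "body": {
  "deltas": [
    [[0.045, 0.045, 0, 8], [0.09, 0.09, 0, 16], [0.135, 0.14, 0, 24], [0.18, 0.185, 0, 32], [0.22, 0.235, 0, 40], [0.265, 0.285, -0.01, 48], [0.31, 0.33, -0.02, 56], [0.35, 0.375, -0.04, 64], [0.39, 0.42, -0.06, 72], [0.418, 0.454, -0.078, 76], [0.418, 0.454, -0.078, 76], [0.418, 0.454, -0.078, 76], [0.418, 0.454, -0.078, 76]]
  ],
  "fingers": 0.075,
  "force": 20
}}

```text
time_s: 1.82
position: [0.5504, -0.0807, 0.141]
tcp_rot: [0.708, 0.706, -0.0, 0.0]
wrist_force: [0.2, -0.8, 0.8]
gripper_width: 0.0751
```

Call:
{"method": "apply_moves", "body": {
  "deltas": [
    [[0, 0.001, -0.05, 0], [0, 0.001, -0.09, 0], [0, 0.001, -0.11, 0], [0, 0.001, -0.125, 0], [0, 0.001, -0.125, 0]]
  ]
}}

```text
time_s: 2.45
position: [0.55, -0.0802, 0.0158]
tcp_rot: [0.708, 0.706, -0.0, -0.0]
wrist_force: [-0.7, -0.3, 0.8]
gripper_width: 0.0752
```

Call:
{"method": "apply_moves", "body": {
  "deltas": [
    [[0, 0, 0, 0], [0, 0, 0, 0], [0, 0, 0, 0], [0, 0, 0, 0]]
  ],
  "fingers": 0.03,
  "force": 20
}}

```text
time_s: 2.95
position: [0.55, -0.0802, 0.0161]
tcp_rot: [0.708, 0.706, -0.0, -0.0]
wrist_force: [-0.9, 0.1, 2.8]
gripper_width: 0.0438
```

Call:
{"method": "apply_moves", "body": {
  "deltas": [
    [[0, 0, 0.05, 0], [-0.02, 0.01, 0.1, 0], [-0.045, 0.06, 0.12, 0], [-0.06, 0.115, 0.12, 0], [-0.075, 0.17, 0.12, 0], [-0.09, 0.23, 0.12, 0], [-0.1, 0.29, 0.12, 0], [-0.105, 0.35, 0.12, 0], [-0.111, 0.41, 0.12, 0], [-0.111, 0.45, 0.12, 0], [-0.111, 0.465, 0.12, 0], [-0.111, 0.465, 0.1, 0], [-0.111, 0.465, 0.06, 0], [-0.111, 0.465, 0.02, 0], [-0.111, 0.465, 0.007, 0], [-0.111, 0.465, 0.007, 0]]
  ]
}}

```text
time_s: 4.95
position: [0.4392, 0.3843, 0.0232]
tcp_rot: [0.708, 0.706, -0.001, -0.0]
wrist_force: [0.8, 0.7, 0.1]
gripper_width: 0.0439
```

Run:
```python
from h import *
p,d=snapshot("scene"); cv2.imwrite("pics/s1.png",p)
p,d=snapshot("side"); cv2.imwrite("pics/d1.png",p)
```

```text
(no output)
```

View pics/d1.png

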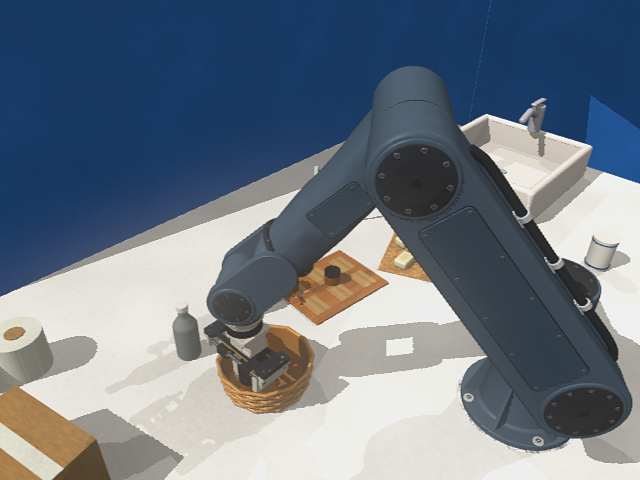

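Jar A is held over the basket floor, near (250,360) in the side view, and clear of the bottle. Releasing it.

Call:
{"method": "apply_moves", "body": {
  "deltas": [
    [[0, 0, 0, 0], [0, 0, 0, 0], [0, 0, 0.05, 0], [0, -0.02, 0.1, 0], [0.01, -0.07, 0.12, 0], [0.02, -0.13, 0.12, 0], [0.04, -0.19, 0.12, 0], [0.06, -0.25, 0.12, 0], [0.09, -0.3, 0.12, 0], [0.11, -0.35, 0.12, 0], [0.126, -0.4, 0.12, 0], [0.126, -0.4, 0.12, 0], [0.126, -0.4, 0.12, 0]]
  ],
  "fingers": 0.062
}}

```text
time_s: 6.68
position: [0.5656, -0.0144, 0.1447]
tcp_rot: [0.708, 0.706, 0.001, -0.0]
wrist_force: [-0.6, -0.1, 0.2]
gripper_width: 0.0619
```

```bash
cat >> h.py <<'E'
def jars(p):
    o=look("scene",p,.046); m=(o.max(2)<40).astype(np.uint8); m=cv2.morphologyEx(m,cv2.MORPH_OPEN,np.ones((25,25))); 
    pr('jar',[r for r in rects(m,500) if r[4]<5000])
def soaps(p):
    o=look("scene",p,.024); hsv=cv2.cvtColor(o,cv2.COLOR_BGR2HSV)
    m=((hsv[...,2]>120)&(hsv[...,1]>35)&(hsv[...,1]<110)&(hsv[...,0]>18)&(hsv[...,0]<35)).astype(np.uint8)
    m=cv2.morphologyEx(m,cv2.MORPH_OPEN,np.ones((7,7)));pr('soap',rects(m,500))
E
python3 - <<'E'
from h import *
p,d=snapshot("scene"); cv2.imwrite("pics/s2.png",p); jars(p); soaps(p)
E
```

```text
jar xy [ 0.3458 -0.1672] L 76.5 W 50.5 yaw 90.0 A 2336
jar xy [0.3862 0.3965] L 44.0 W 38.5 yaw 90.0 A 1084
jar xy [ 0.3764 -0.3183] L 183.4 W 32.2 yaw 75.6 A 3603
jar xy [ 0.3962 -0.1298] L 44.5 W 39.5 yaw 90.0 A 1466
jar xy [ 0.4196 -0.2043] L 89.8 W 50.7 yaw 136.7 A 1945
jar xy [0.4435 0.3835] L 48.0 W 45.0 yaw 0.0 A 1766
jar xy [ 0.565  -0.0152] L 47.5 W 45.0 yaw 90.0 A 1736
jar xy [0.6225 0.0862] L 46.5 W 45.0 yaw 90.0 A 1704
soap xy [ 0.471  -0.4441] L 56.6 W 34.6 yaw 70.8 A 1321
soap xy [ 0.5297 -0.313 ] L 66.1 W 37.9 yaw 80.5 A 2328
soap xy [ 0.5618 -0.4144] L 67.5 W 38.3 yaw 80.2 A 2325
```

View pics/s2.png

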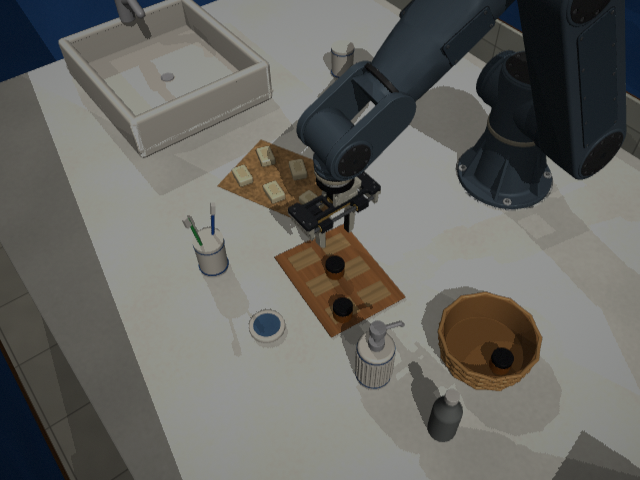

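Jar A is in the basket at (502,358). Jars B (335,265) and C (343,307) haven't moved. Next is jar B.

Call:
{"method": "apply_moves", "body": {
  "deltas": [
    [[0, -0.001, -0.05, 0], [0, -0.001, -0.09, 0], [0, -0.001, -0.115, 0], [0, -0.001, -0.129, 0], [0, -0.001, -0.129, 0]]
  ],
  "fingers": 0.075
}}

```text
time_s: 7.35
position: [0.5653, -0.0142, 0.0155]
tcp_rot: [0.708, 0.706, 0.001, -0.0]
wrist_force: [0.9, -0.2, 0.8]
gripper_width: 0.0748
```

Call:
{"method": "apply_moves", "body": {
  "deltas": [
    [[0, 0, 0, 0], [0, 0, 0, 0], [0, 0, 0, 0], [0, 0, 0.05, 0], [-0.02, 0.01, 0.1, 0], [-0.045, 0.06, 0.12, 0], [-0.06, 0.115, 0.12, 0], [-0.08, 0.17, 0.12, 0], [-0.1, 0.23, 0.12, 0], [-0.115, 0.28, 0.12, 0], [-0.126, 0.33, 0.12, 0], [-0.126, 0.348, 0.12, 0], [-0.126, 0.348, 0.1, 0], [-0.126, 0.348, 0.06, 0], [-0.126, 0.348, 0.02, 0], [-0.126, 0.348, 0.007, 0], [-0.126, 0.348, 0.007, 0]]
  ],
  "fingers": 0.03
}}

```text
time_s: 9.48
position: [0.4397, 0.3332, 0.0222]
tcp_rot: [0.708, 0.706, 0.0, -0.0]
wrist_force: [0.9, -0.5, 0.0]
gripper_width: 0.0435
```

Call:
{"method": "apply_moves", "body": {
  "deltas": [
    [[0, 0, 0, 0], [0, 0, 0, 0], [0, 0, 0.05, 0], [0, -0.02, 0.1, 0], [0, -0.07, 0.12, 0], [0.01, -0.13, 0.12, 0], [0.03, -0.19, 0.12, 0], [0.07, -0.235, 0.12, 0], [0.13, -0.247, 0.12, 0], [0.183, -0.247, 0.12, 0], [0.183, -0.247, 0.12, 0], [0.183, -0.247, 0.12, 0]]
  ],
  "fingers": 0.062
}}

```text
time_s: 10.98
position: [0.6219, 0.0861, 0.1418]
tcp_rot: [0.708, 0.706, -0.0, -0.001]
wrist_force: [-0.3, 0.1, 0.4]
gripper_width: 0.0617
```

Run:
```python
from h import *
p,d=snapshot("scene"); cv2.imwrite("pics/s3.png",p); jars(p); soaps(p)
```

```text
jar xy [ 0.2188 -0.296 ] L 133.0 W 35.5 yaw 90.0 A 2776
jar xy [0.3862 0.397 ] L 42.0 W 37.5 yaw 90.0 A 1019
jar xy [0.444  0.3292] L 47.0 W 45.5 yaw 0.0 A 1739
jar xy [0.4435 0.3838] L 48.0 W 44.5 yaw 0.0 A 1763
jar xy [ 0.4595 -0.143 ] L 103.6 W 23.6 yaw 86.4 A 1772
jar xy [ 0.468 -0.005] L 40.0 W 39.0 yaw 0.0 A 1286
jar xy [ 0.4956 -0.0672] L 87.2 W 44.1 yaw 139.9 A 1654
jar xy [0.6225 0.0862] L 46.5 W 45.0 yaw 90.0 A 1696
soap xy [ 0.4693 -0.4437] L 56.1 W 38.6 yaw 72.1 A 1964
soap xy [ 0.5621 -0.4126] L 71.2 W 38.9 yaw 80.3 A 2445
```

View pics/s3.png

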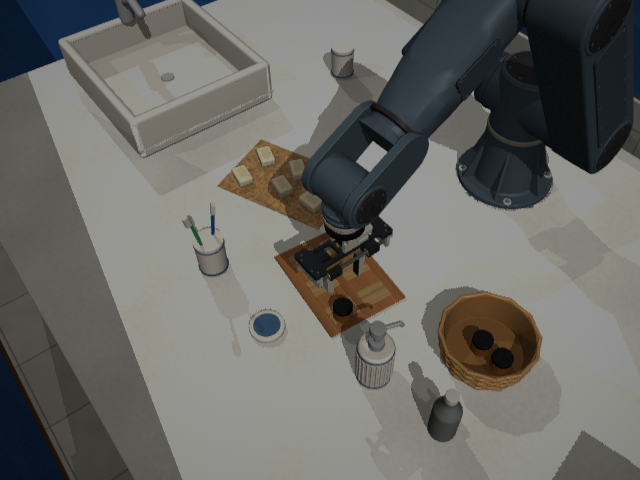

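Jars A and B are in the basket at (483,340) and (502,358), and C is under the gripper. One soap, originally at (274,190), has been knocked to about (282,186), so I'll re-measure it later.

Call:
{"method": "apply_moves", "body": {
  "deltas": [
    [[0, 0, -0.05, 0], [0, 0, -0.09, 0], [0, 0, -0.112, 0], [0, 0, -0.126, 0], [0, 0, -0.126, 0]]
  ],
  "fingers": 0.075
}}

```text
time_s: 11.65
position: [0.6212, 0.0863, 0.016]
tcp_rot: [0.708, 0.706, -0.0, -0.001]
wrist_force: [-0.1, 0.3, 0.6]
gripper_width: 0.0749
```

Call:
{"method": "apply_moves", "body": {
  "deltas": [
    [[0, 0, 0, 0], [0, 0, 0, 0], [0, 0, 0, 0], [0, 0, 0.05, 0], [-0.02, 0, 0.1, 0], [-0.07, 0.01, 0.12, 0], [-0.12, 0.04, 0.12, 0], [-0.15, 0.09, 0.12, 0], [-0.17, 0.14, 0.12, 0], [-0.183, 0.18, 0.12, 0], [-0.183, 0.195, 0.12, 0], [-0.183, 0.195, 0.1, 0], [-0.183, 0.195, 0.06, 0], [-0.183, 0.195, 0.02, 0], [-0.183, 0.195, 0.008, 0], [-0.183, 0.195, 0.008, 0]]
  ],
  "fingers": 0.03
}}

```text
time_s: 13.65
position: [0.4387, 0.2807, 0.0236]
tcp_rot: [0.708, 0.706, -0.001, -0.001]
wrist_force: [0.1, 0.6, -0.9]
gripper_width: 0.0436
```

Call:
{"method": "apply_moves", "body": {
  "deltas": [
    [[0, 0, 0, 0], [0, 0, 0, 0], [0, 0, 0.05, 0], [0, 0, 0.1, 0], [0, 0, 0.15, 0], [-0.03, 0, 0.2, 0], [-0.06, 0, 0.22, 0], [-0.06, 0, 0.22, 0]]
  ],
  "fingers": 0.062
}}

```text
time_s: 14.65
position: [0.3782, 0.281, 0.2454]
tcp_rot: [0.708, 0.707, 0.001, -0.001]
wrist_force: [0.4, 0.1, -0.1]
gripper_width: 0.0621
```

Run:
```python
from h import *
p,d=snapshot("scene"); cv2.imwrite("pics/s4.png",p); jars(p); soaps(p)
o=look("scene",p,.006); hsv=cv2.cvtColor(o,cv2.COLOR_BGR2HSV)
m=((hsv[...,0]<22)&(hsv[...,1]>85)).astype(np.uint8); m=cv2.morphologyEx(m,cv2.MORPH_CLOSE,np.ones((25,25)));m=cv2.morphologyEx(m,cv2.MORPH_OPEN,np.ones((9,9)));pr('brown',rects(m,5000))
cv2.imwrite("pics/top4.png",cv2.resize(np.clip(top("scene",p,.024,.3,.7,-.5,.2)*1.6,0,255).astype(np.uint8),None,fx=1,fy=1))
```

```text
jar xy [0.2158 0.1337] L 98.5 W 29.5 yaw 90.0 A 2659
jar xy [0.3862 0.3945] L 50.0 W 40.5 yaw 90.0 A 1272
jar xy [0.4438 0.3835] L 48.5 W 45.0 yaw 0.0 A 1818
jar xy [0.4442 0.2788] L 50.5 W 47.5 yaw 0.0 A 1954
jar xy [0.444  0.3297] L 50.9 W 45.4 yaw 30.4 A 1857
soap xy [ 0.3756 -0.2532] L 64.1 W 36.2 yaw 68.2 A 1872
soap xy [ 0.4304 -0.3482] L 54.6 W 36.0 yaw 66.3 A 1797
soap xy [ 0.4732 -0.2278] L 58.1 W 37.5 yaw 95.9 A 2083
soap xy [ 0.4696 -0.4438] L 56.1 W 36.2 yaw 71.6 A 1817
soap xy [ 0.5014 -0.3189] L 61.5 W 36.0 yaw 81.5 A 2090
soap xy [ 0.562  -0.4159] L 63.2 W 36.2 yaw 79.6 A 2091
brown xy [0.4112 0.3201] L 242.7 W 221.0 yaw 2.8 A 41781
brown xy [ 0.4744 -0.3325] L 308.9 W 209.4 yaw 112.7 A 57861
brown xy [ 0.5616 -0.0063] L 261.2 W 199.9 yaw 83.8 A 51567
```

View pics/s4.png

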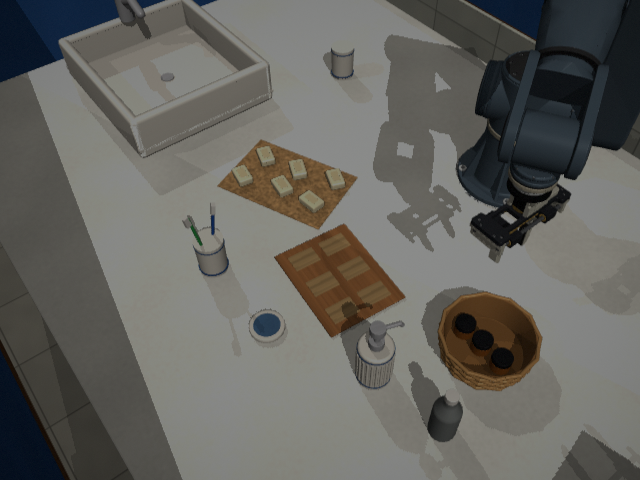

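View pics/top4.png

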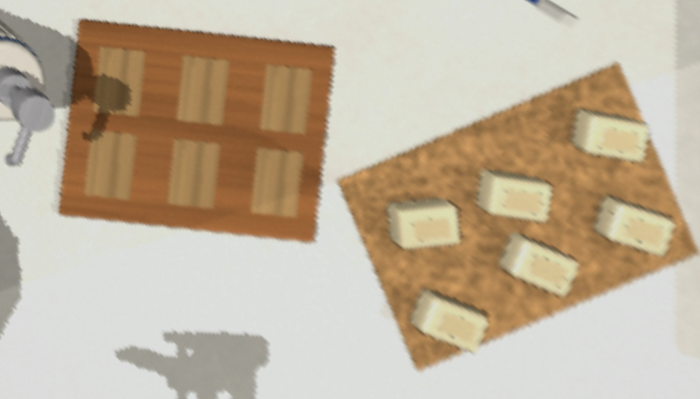

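All three jars are in the basket. The soaps are clear to see, so I'll zoom in to check the outline for bias.

Run:
```python
from h import *
p=cv2.imread("pics/s4.png")
x0,x1,y0,y1=.33,.6,-.48,-.19
s=2000
o=top("scene",p,.024,x0,x1,y0,y1,s); o=np.clip(o*1.5,0,255).astype(np.uint8)
S6=[(.3757,-.2532,67.9),(.4304,-.3484,66.3),(.4732,-.2278,95.9),(.4696,-.4438,71.6),(.5014,-.3189,81.5),(.562,-.4159,79.6)]
for x,y,a in S6:
    a=np.radians(a);u=np.array([np.cos(a),np.sin(a)]);v=np.array([-u[1],u[0]])
    c=[np.array([x,y])+i*.03*u+j*.02*v for i,j in((1,1),(1,-1),(-1,-1),(-1,1))]
    pts=np.array([[(y1-q[1])*s,(x1-q[0])*s] for q in c]).round().astype(int)
    cv2.polylines(o,[pts],True,(0,0,255),1)
cv2.imwrite("pics/zoom4.png",o); print(o.shape)
```

```text
(539, 580, 3)
```

View pics/zoom4.png

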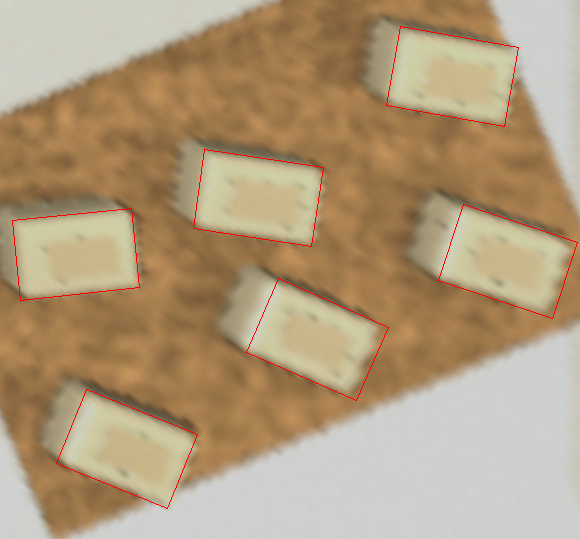

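The fitted outlines match all six soaps to about 1 mm. I'll grip each across its 40 mm width, starting with the one at (0.473, -0.228).

Call:
{"method": "apply_moves", "body": {
  "deltas": [
    [[0.01, -0.05, 0, 0], [0.02, -0.11, 0, 1], [0.03, -0.17, 0, 2], [0.04, -0.23, -0.02, 3], [0.055, -0.29, -0.04, 4], [0.065, -0.35, -0.07, 5], [0.075, -0.41, -0.1, 5.9], [0.085, -0.46, -0.13, 5.9], [0.095, -0.509, -0.16, 5.9], [0.095, -0.509, -0.165, 5.9], [0.095, -0.509, -0.165, 5.9]]
  ],
  "fingers": 0.062
}}

```text
time_s: 16.08
position: [0.473, -0.2281, 0.0779]
tcp_rot: [0.671, 0.742, 0.0, -0.002]
wrist_force: [-0.4, -1.0, 0.2]
gripper_width: 0.0622
```

Call:
{"method": "apply_moves", "body": {
  "deltas": [
    [[0, 0, -0.04, 0], [0, 0, -0.062, 0], [0, 0, -0.073, 0], [0, 0, -0.073, 0]]
  ]
}}

```text
time_s: 16.58
position: [0.4732, -0.2275, 0.0052]
tcp_rot: [0.671, 0.742, 0.0, -0.002]
wrist_force: [-0.2, -0.6, 0.3]
gripper_width: 0.0617
```

Call:
{"method": "apply_moves", "body": {
  "deltas": [
    [[0, 0, 0, 0], [0, 0, 0, 0], [0, 0, 0, 0], [0, 0, 0, 0]]
  ],
  "fingers": 0.03
}}

```text
time_s: 17.08
position: [0.4734, -0.2276, 0.0058]
tcp_rot: [0.671, 0.742, 0.0, -0.002]
wrist_force: [-2.2, 2.2, 7.1]
gripper_width: 0.0398
```

Call:
{"method": "apply_moves", "body": {
  "deltas": [
    [[0, 0, 0.04, 0], [0, 0.01, 0.07, -10], [0.015, 0.05, 0.08, -20], [0.03, 0.09, 0.08, -30], [0.05, 0.13, 0.08, -40], [0.065, 0.17, 0.08, -50], [0.085, 0.21, 0.08, -60], [0.105, 0.25, 0.08, -70], [0.125, 0.28, 0.08, -80], [0.1395, 0.301, 0.07, -90], [0.1395, 0.301, 0.06, -100], [0.1395, 0.301, 0.05, -101.8], [0.1395, 0.301, 0.04, -101.8], [0.1395, 0.301, 0.03, -101.8], [0.1395, 0.301, 0.03, -101.8]]
  ]
}}

```text
time_s: 18.95
position: [0.6124, 0.0731, 0.035]
tcp_rot: [0.999, -0.052, 0.001, -0.001]
wrist_force: [0.2, 0.5, -0.5]
gripper_width: 0.0399
```

Call:
{"method": "apply_moves", "body": {
  "deltas": [
    [[0.0005, 0.0005, -0.012, 0], [0.0005, 0.0005, -0.022, 0], [0.0005, 0.0005, -0.025, 0], [0.0005, 0.0005, -0.025, 0]]
  ]
}}

```text
time_s: 19.45
position: [0.6129, 0.0736, 0.0099]
tcp_rot: [0.999, -0.052, 0.001, -0.001]
wrist_force: [0.4, -0.6, -1.1]
gripper_width: 0.0399
```

Call:
{"method": "apply_moves", "body": {
  "deltas": [
    [[0, 0, 0, 0], [0, 0, 0, 0], [0, 0, 0.03, 0], [0, 0, 0.07, 0], [-0.02, -0.03, 0.09, 8], [-0.05, -0.08, 0.09, 18], [-0.09, -0.12, 0.09, 28], [-0.12, -0.17, 0.09, 38], [-0.15, -0.21, 0.09, 48], [-0.19, -0.26, 0.09, 58], [-0.22, -0.3, 0.09, 68], [-0.237, -0.327, 0.09, 74], [-0.237, -0.327, 0.07, 74], [-0.237, -0.327, 0.07, 74]]
  ],
  "fingers": 0.056
}}

```text
time_s: 21.2
position: [0.3752, -0.2532, 0.0792]
tcp_rot: [0.829, 0.559, -0.0, -0.002]
wrist_force: [0.4, 0.7, -0.4]
gripper_width: 0.0559
```

Run:
```python
from h import *
p,d=snapshot("scene"); cv2.imwrite("pics/s5.png",p); soaps(p)
```

```text
soap xy [ 0.3756 -0.2526] L 65.4 W 37.1 yaw 68.2 A 2029
soap xy [ 0.4304 -0.3485] L 54.4 W 36.2 yaw 66.3 A 1815
soap xy [ 0.4694 -0.444 ] L 55.3 W 36.8 yaw 71.6 A 1850
soap xy [ 0.5014 -0.3187] L 62.4 W 36.5 yaw 81.9 A 2137
soap xy [ 0.5617 -0.4158] L 64.2 W 36.8 yaw 80.0 A 2145
soap xy [0.6097 0.0752] L 55.9 W 38.6 yaw 175.7 A 1413
```

View pics/s5.png

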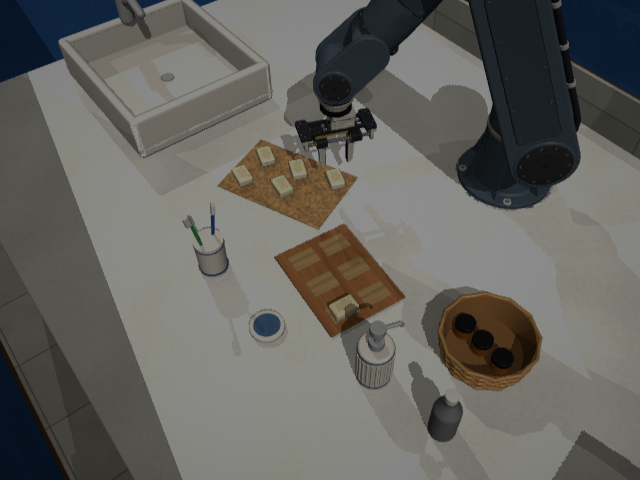

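Soap 1 sits on far_left at (343,307), about 3 mm off. The measurement is partly affected by shadow. Next is the soap at (335,178).

Call:
{"method": "apply_moves", "body": {
  "deltas": [
    [[0.0005, 0, -0.04, 0], [0.0005, 0, -0.064, 0], [0.0005, 0, -0.0735, 0], [0.0005, 0, -0.0735, 0]]
  ],
  "fingers": 0.062
}}

```text
time_s: 21.75
position: [0.3766, -0.2531, 0.0067]
tcp_rot: [0.829, 0.56, -0.0, -0.002]
wrist_force: [-0.4, 0.9, 1.5]
gripper_width: 0.0621
```

Call:
{"method": "apply_moves", "body": {
  "deltas": [
    [[0, 0, 0, 0], [0, 0, 0, 0], [0, 0, 0, 0], [0, 0, 0, 0]]
  ],
  "fingers": 0.03
}}

```text
time_s: 22.25
position: [0.3768, -0.2533, 0.0072]
tcp_rot: [0.829, 0.56, -0.0, -0.001]
wrist_force: [-0.7, 1.2, 6.5]
gripper_width: 0.0396
```

Call:
{"method": "apply_moves", "body": {
  "deltas": [
    [[0, 0, 0.04, 0], [0.01, 0.01, 0.07, -8], [0.04, 0.04, 0.08, -18], [0.07, 0.075, 0.08, -28], [0.1, 0.11, 0.08, -38], [0.13, 0.14, 0.08, -48], [0.165, 0.175, 0.08, -58], [0.195, 0.21, 0.08, -68], [0.22, 0.235, 0.07, -74], [0.227, 0.2425, 0.05, -74], [0.227, 0.2425, 0.03, -74], [0.227, 0.2425, 0.03, -74], [0.227, 0.2425, 0.03, -74]]
  ]
}}

```text
time_s: 23.88
position: [0.6038, -0.0113, 0.0377]
tcp_rot: [0.999, -0.052, 0.001, -0.001]
wrist_force: [0.6, 0.7, -0.1]
gripper_width: 0.0395
```

Call:
{"method": "apply_moves", "body": {
  "deltas": [
    [[0, 0.0005, -0.014, 0], [0, 0.0005, -0.023, 0], [0, 0.0005, -0.0265, 0], [0, 0.0005, -0.0265, 0]]
  ]
}}

```text
time_s: 24.38
position: [0.6037, -0.0109, 0.0111]
tcp_rot: [0.999, -0.052, 0.001, -0.001]
wrist_force: [0.5, -0.0, -0.5]
gripper_width: 0.0396
```

Call:
{"method": "apply_moves", "body": {
  "deltas": [
    [[0, 0, 0, 0], [0, 0, 0, 0], [0, 0, 0.03, 0], [0, 0, 0.07, 0], [-0.01, -0.03, 0.09, 9], [-0.03, -0.08, 0.09, 19], [-0.045, -0.12, 0.09, 29], [-0.06, -0.17, 0.09, 39], [-0.07, -0.21, 0.09, 49], [-0.085, -0.26, 0.09, 59], [-0.095, -0.3, 0.09, 69], [-0.1025, -0.308, 0.09, 79], [-0.1025, -0.308, 0.07, 87.7], [-0.1025, -0.308, 0.07, 87.7], [-0.1025, -0.308, 0.07, 87.7]]
  ],
  "fingers": 0.056
}}

```text
time_s: 26.25
position: [0.5016, -0.3189, 0.0816]
tcp_rot: [0.757, 0.653, -0.0, -0.001]
wrist_force: [0.5, 0.4, -0.0]
gripper_width: 0.0557
```

Run:
```python
from h import *
p,d=snapshot("scene"); cv2.imwrite("pics/s6.png",p); soaps(p)
```

```text
soap xy [ 0.4304 -0.3479] L 54.7 W 36.5 yaw 66.3 A 1463
soap xy [ 0.5013 -0.3187] L 63.3 W 36.8 yaw 81.5 A 2185
soap xy [ 0.5621 -0.4158] L 64.6 W 36.7 yaw 80.3 A 2135
soap xy [ 0.5994 -0.0089] L 55.4 W 39.5 yaw 175.6 A 1448
soap xy [0.628 0.074] L 39.0 W 21.0 yaw 90.0 A 516
```

View pics/s6.png

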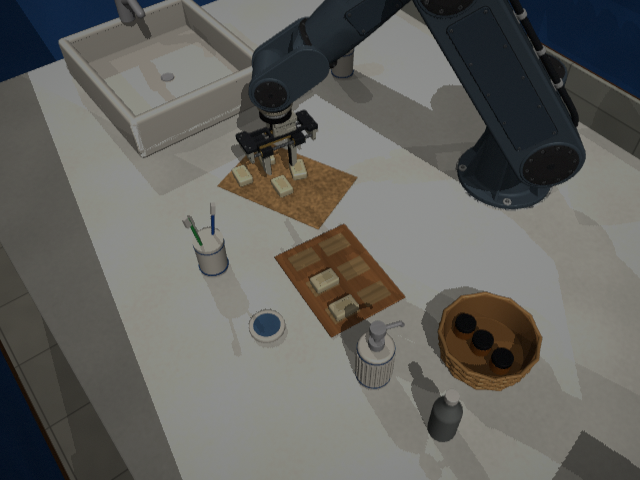

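Two soaps are placed, at (343,307) and (323,280). Picking the third at (282,186).

Call:
{"method": "apply_moves", "body": {
  "deltas": [
    [[0, 0, -0.04, 0], [0, 0, -0.065, 0], [0, 0, -0.076, 0], [0, 0, -0.076, 0]]
  ],
  "fingers": 0.062
}}

```text
time_s: 26.8
position: [0.5018, -0.3189, 0.006]
tcp_rot: [0.757, 0.653, -0.0, -0.001]
wrist_force: [0.2, 0.5, 0.9]
gripper_width: 0.062
```

Call:
{"method": "apply_moves", "body": {
  "deltas": [
    [[0, 0, 0, 0], [0, 0, 0, 0], [0, 0, 0, 0], [0, 0, 0, 0]]
  ],
  "fingers": 0.03
}}

```text
time_s: 27.3
position: [0.502, -0.3191, 0.0067]
tcp_rot: [0.757, 0.653, 0.0, -0.001]
wrist_force: [-1.4, 0.8, 6.6]
gripper_width: 0.0397
```

Call:
{"method": "apply_moves", "body": {
  "deltas": [
    [[0, 0, 0.04, 0], [0.01, 0.01, 0.07, -9], [0.02, 0.04, 0.08, -19], [0.035, 0.075, 0.08, -29], [0.05, 0.11, 0.08, -39], [0.06, 0.14, 0.08, -49], [0.07, 0.175, 0.08, -59], [0.085, 0.21, 0.08, -69], [0.093, 0.224, 0.07, -79], [0.093, 0.224, 0.05, -87.7], [0.093, 0.224, 0.03, -87.7], [0.093, 0.224, 0.03, -87.7], [0.093, 0.224, 0.03, -87.7]]
  ]
}}

```text
time_s: 28.92
position: [0.5953, -0.0954, 0.0371]
tcp_rot: [0.999, -0.053, 0.001, -0.0]
wrist_force: [-0.6, -0.5, -1.0]
gripper_width: 0.0397
```

Call:
{"method": "apply_moves", "body": {
  "deltas": [
    [[0, 0, -0.014, 0], [0, 0, -0.023, 0], [0, 0, -0.026, 0], [0, 0, -0.026, 0]]
  ]
}}

```text
time_s: 29.42
position: [0.5952, -0.0954, 0.011]
tcp_rot: [0.999, -0.053, 0.001, -0.0]
wrist_force: [0.3, 0.7, -0.7]
gripper_width: 0.0402
```

Call:
{"method": "apply_moves", "body": {
  "deltas": [
    [[0, 0, 0, 0], [0, 0, 0, 0], [0, 0, 0.03, 0], [0, 0, 0.07, 0], [-0.02, -0.03, 0.09, 9], [-0.045, -0.07, 0.09, 19], [-0.07, -0.11, 0.09, 29], [-0.1, -0.15, 0.09, 39], [-0.12, -0.19, 0.09, 49], [-0.145, -0.23, 0.09, 59], [-0.1645, -0.253, 0.09, 69], [-0.1645, -0.253, 0.07, 72.4], [-0.1645, -0.253, 0.07, 72.4], [-0.1645, -0.253, 0.07, 72.4]]
  ],
  "fingers": 0.056
}}

```text
time_s: 31.18
position: [0.4311, -0.3483, 0.0815]
tcp_rot: [0.837, 0.547, 0.0, -0.0]
wrist_force: [-0.2, -0.0, 0.0]
gripper_width: 0.0562
```

Run:
```python
from h import *
p,d=snapshot("scene"); cv2.imwrite("pics/s7.png",p); soaps(p)
```

```text
soap xy [ 0.4303 -0.3483] L 54.1 W 36.4 yaw 66.3 A 1827
soap xy [ 0.4694 -0.4441] L 56.0 W 36.8 yaw 71.6 A 1844
soap xy [ 0.5617 -0.4159] L 64.4 W 37.1 yaw 80.3 A 2162
soap xy [ 0.5918 -0.0934] L 55.6 W 39.6 yaw 174.8 A 2059
soap xy [ 0.5987 -0.0087] L 56.2 W 39.1 yaw 174.8 A 2065
soap xy [0.6097 0.0757] L 55.4 W 38.7 yaw 174.6 A 1423
```

View pics/s7.png

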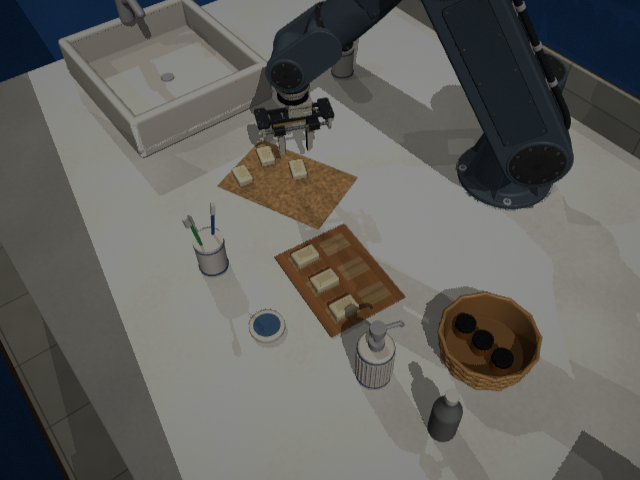

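The far row is full: (306,256), (323,280) and (343,307). The fourth soap is next.

Call:
{"method": "apply_moves", "body": {
  "deltas": [
    [[-0.0007, 0, -0.04, 0], [-0.0007, 0, -0.065, 0], [-0.0007, 0, -0.076, 0], [-0.0007, 0, -0.076, 0]]
  ],
  "fingers": 0.062
}}

```text
time_s: 31.72
position: [0.4308, -0.3482, 0.0058]
tcp_rot: [0.837, 0.547, 0.0, -0.0]
wrist_force: [0.2, -0.6, -0.1]
gripper_width: 0.0621
```

Call:
{"method": "apply_moves", "body": {
  "deltas": [
    [[0, 0, 0, 0], [0, 0, 0, 0], [0, 0, 0, 0], [0, 0, 0, 0]]
  ],
  "fingers": 0.03
}}

```text
time_s: 32.22
position: [0.431, -0.3485, 0.0064]
tcp_rot: [0.837, 0.547, 0.0, 0.0]
wrist_force: [-0.6, 0.5, 6.1]
gripper_width: 0.0399
```

Call:
{"method": "apply_moves", "body": {
  "deltas": [
    [[0, 0, 0.04, 0], [0.005, 0.01, 0.07, -9], [0.015, 0.06, 0.08, -18], [0.025, 0.11, 0.08, -27], [0.035, 0.16, 0.08, -36], [0.045, 0.21, 0.08, -45], [0.055, 0.26, 0.08, -54], [0.065, 0.31, 0.08, -63], [0.08, 0.36, 0.08, -70], [0.09, 0.41, 0.08, -72.5], [0.0973, 0.431, 0.06, -72.5], [0.0973, 0.431, 0.03, -72.5], [0.0973, 0.431, 0.03, -72.5], [0.0973, 0.431, 0.03, -72.5]]
  ]
}}

```text
time_s: 33.98
position: [0.5287, 0.0823, 0.0373]
tcp_rot: [0.999, -0.054, 0.001, 0.0]
wrist_force: [-0.1, -0.5, -0.5]
gripper_width: 0.0396
```

Call:
{"method": "apply_moves", "body": {
  "deltas": [
    [[-0.0004, 0.0004, -0.014, 0], [-0.0004, 0.0004, -0.023, 0], [-0.0004, 0.0004, -0.0263, 0], [-0.0004, 0.0004, -0.0263, 0]]
  ]
}}

```text
time_s: 34.48
position: [0.5283, 0.0826, 0.0108]
tcp_rot: [0.999, -0.054, 0.001, 0.0]
wrist_force: [-1.0, -0.5, -0.1]
gripper_width: 0.0396
```

Call:
{"method": "apply_moves", "body": {
  "deltas": [
    [[0, 0, 0, 0], [0, 0, 0, 0], [0, 0, 0.03, 0], [0, 0, 0.07, 0], [0, -0.03, 0.09, 9], [0, -0.08, 0.09, 19], [0, -0.13, 0.09, 29], [0, -0.18, 0.09, 39], [0, -0.23, 0.09, 49], [0, -0.28, 0.09, 59], [0, -0.33, 0.09, 69], [0.01, -0.38, 0.09, 79], [0.02, -0.43, 0.09, 86], [0.03, -0.475, 0.09, 86], [0.0334, -0.4985, 0.07, 86], [0.0334, -0.4985, 0.07, 86], [0.0334, -0.4985, 0.07, 86]]
  ],
  "fingers": 0.056
}}

```text
time_s: 36.6
position: [0.5617, -0.415, 0.0812]
tcp_rot: [0.767, 0.641, 0.001, -0.0]
wrist_force: [0.3, -0.4, 0.3]
gripper_width: 0.0558
```

Run:
```python
from h import *
p,d=snapshot("scene"); cv2.imwrite("pics/s8.png",p); soaps(p)
```

```text
soap xy [ 0.4693 -0.4438] L 56.3 W 37.5 yaw 71.6 A 1892
soap xy [0.5289 0.0852] L 56.4 W 37.5 yaw 175.8 A 1077
soap xy [ 0.5617 -0.4154] L 65.3 W 37.6 yaw 79.9 A 2217
soap xy [ 0.5919 -0.0925] L 56.8 W 38.2 yaw 176.5 A 1135
soap xy [ 0.5993 -0.0075] L 55.3 W 37.4 yaw 174.8 A 1000
```

View pics/s8.png

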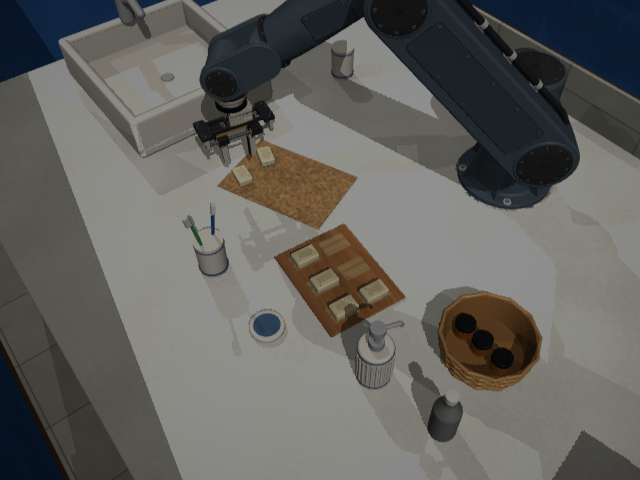

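Four soaps are placed, with near_left at (374,292). The next one is at (243,175).

Call:
{"method": "apply_moves", "body": {
  "deltas": [
    [[0, -0.0007, -0.04, 0], [0, -0.0007, -0.065, 0], [0, -0.0007, -0.0757, 0], [0, -0.0007, -0.0757, 0]]
  ],
  "fingers": 0.062
}}

```text
time_s: 37.15
position: [0.5622, -0.4152, 0.0063]
tcp_rot: [0.767, 0.642, 0.001, 0.0]
wrist_force: [0.0, 0.5, 0.9]
gripper_width: 0.0621
```

Call:
{"method": "apply_moves", "body": {
  "deltas": [
    [[0, 0, 0, 0], [0, 0, 0, 0], [0, 0, 0, 0], [0, 0, 0, 0]]
  ],
  "fingers": 0.03
}}

```text
time_s: 37.65
position: [0.5624, -0.4154, 0.0071]
tcp_rot: [0.767, 0.642, 0.001, 0.0]
wrist_force: [-0.6, 2.0, 4.4]
gripper_width: 0.0398
```

Call:
{"method": "apply_moves", "body": {
  "deltas": [
    [[0, 0, 0.04, 0], [0, 0.01, 0.07, -9], [-0.005, 0.06, 0.08, -18], [-0.01, 0.11, 0.08, -28], [-0.015, 0.16, 0.08, -38], [-0.02, 0.21, 0.08, -48], [-0.025, 0.26, 0.08, -58], [-0.03, 0.31, 0.08, -68], [-0.04, 0.36, 0.08, -78], [-0.0431, 0.4, 0.08, -85.9], [-0.0431, 0.4136, 0.06, -85.9], [-0.0431, 0.4136, 0.03, -85.9], [-0.0431, 0.4136, 0.03, -85.9], [-0.0431, 0.4136, 0.03, -85.9]]
  ]
}}

```text
time_s: 39.4
position: [0.5198, -0.0021, 0.038]
tcp_rot: [0.999, -0.053, 0.001, 0.001]
wrist_force: [-0.0, -0.1, -0.6]
gripper_width: 0.0399
```

Call:
{"method": "apply_moves", "body": {
  "deltas": [
    [[-0.0004, 0.0002, -0.014, 0], [-0.0004, 0.0002, -0.023, 0], [-0.0004, 0.0002, -0.0267, 0], [-0.0004, 0.0002, -0.0267, 0]]
  ]
}}

```text
time_s: 39.9
position: [0.5194, -0.0019, 0.0111]
tcp_rot: [0.999, -0.053, 0.001, 0.001]
wrist_force: [0.7, -0.8, -0.5]
gripper_width: 0.0396
```

Call:
{"method": "apply_moves", "body": {
  "deltas": [
    [[0, 0, 0, 0], [0, 0, 0, 0], [0, 0, 0.03, 0], [0, 0, 0.07, 0], [0, -0.03, 0.09, 9], [-0.01, -0.08, 0.09, 19], [-0.015, -0.13, 0.09, 29], [-0.02, -0.18, 0.09, 39], [-0.025, -0.23, 0.09, 49], [-0.03, -0.28, 0.09, 59], [-0.035, -0.33, 0.09, 69], [-0.04, -0.38, 0.09, 77.7], [-0.045, -0.42, 0.09, 77.7], [-0.05, -0.442, 0.07, 77.7], [-0.05, -0.442, 0.07, 77.7], [-0.05, -0.442, 0.07, 77.7]]
  ],
  "fingers": 0.056
}}

```text
time_s: 41.9
position: [0.4697, -0.4432, 0.0815]
tcp_rot: [0.811, 0.585, 0.001, 0.0]
wrist_force: [0.7, -0.3, -0.5]
gripper_width: 0.0562
```

Run:
```python
from h import *
p,d=snapshot("scene"); cv2.imwrite("pics/s9.png",p); soaps(p)
```

```text
soap xy [ 0.4694 -0.4437] L 56.0 W 37.0 yaw 71.6 A 1867
soap xy [0.5156 0.0016] L 54.8 W 36.1 yaw 175.0 A 768
soap xy [0.529  0.0849] L 56.1 W 37.3 yaw 175.9 A 1044
soap xy [ 0.5925 -0.0935] L 54.9 W 39.5 yaw 175.2 A 1813
soap xy [ 0.5993 -0.0083] L 54.9 W 38.4 yaw 174.6 A 966
soap xy [0.6174 0.0751] L 39.7 W 38.8 yaw 174.0 A 1050
```

View pics/s9.png

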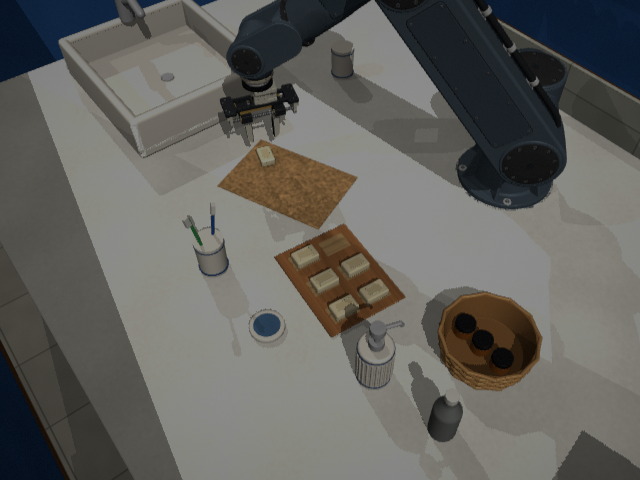

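One soap is left, at (265,156), and the free place is near_right at (334,242).

Call:
{"method": "apply_moves", "body": {
  "deltas": [
    [[0, -0.0006, -0.04, 0], [0, -0.0006, -0.065, 0], [0, -0.0006, -0.076, 0], [0, -0.0006, -0.076, 0]]
  ],
  "fingers": 0.062
}}

```text
time_s: 42.45
position: [0.4702, -0.4433, 0.0061]
tcp_rot: [0.811, 0.586, 0.001, 0.001]
wrist_force: [0.4, 0.7, 0.2]
gripper_width: 0.0625
```

Call:
{"method": "apply_moves", "body": {
  "deltas": [
    [[0, 0, 0, 0], [0, 0, 0, 0], [0, 0, 0, 0], [0, 0, 0, 0]]
  ],
  "fingers": 0.03
}}

```text
time_s: 42.95
position: [0.4705, -0.4436, 0.0068]
tcp_rot: [0.811, 0.586, 0.001, 0.001]
wrist_force: [-0.8, 1.3, 5.6]
gripper_width: 0.04
```

Call:
{"method": "apply_moves", "body": {
  "deltas": [
    [[0, 0, 0.04, 0], [0, 0.01, 0.07, -9], [0.01, 0.06, 0.08, -18], [0.015, 0.11, 0.08, -28], [0.02, 0.16, 0.08, -38], [0.025, 0.21, 0.08, -48], [0.03, 0.26, 0.08, -58], [0.035, 0.31, 0.08, -68], [0.0398, 0.35, 0.08, -77.7], [0.0398, 0.3573, 0.06, -77.7], [0.0398, 0.3573, 0.03, -77.7], [0.0398, 0.3573, 0.03, -77.7], [0.0398, 0.3573, 0.03, -77.7]]
  ]
}}

```text
time_s: 44.58
position: [0.5107, -0.0865, 0.0376]
tcp_rot: [0.999, -0.053, 0.001, 0.002]
wrist_force: [-0.1, 0.6, -0.0]
gripper_width: 0.0399
```

Call:
{"method": "apply_moves", "body": {
  "deltas": [
    [[-0.0004, 0.0002, -0.014, 0], [-0.0004, 0.0002, -0.023, 0], [-0.0004, 0.0002, -0.0265, 0], [-0.0004, 0.0002, -0.0265, 0]]
  ]
}}

```text
time_s: 45.08
position: [0.5102, -0.0863, 0.011]
tcp_rot: [0.999, -0.053, 0.001, 0.001]
wrist_force: [0.6, -0.6, -0.7]
gripper_width: 0.0399
```

Call:
{"method": "apply_moves", "body": {
  "deltas": [
    [[0, 0, 0, 0], [0, 0, 0, 0], [0, 0, 0.03, 0], [0, 0, 0.07, 0], [0, 0, 0.12, 0], [-0.03, 0.03, 0.16, 0], [-0.06, 0.07, 0.2, 0], [-0.09, 0.12, 0.23, 0], [-0.12, 0.17, 0.23, 0], [-0.13, 0.22, 0.23, 0], [-0.13, 0.27, 0.23, 0], [-0.13, 0.32, 0.23, 0], [-0.13, 0.36, 0.23, 0], [-0.13, 0.36, 0.23, 0]]
  ],
  "fingers": 0.056
}}

```text
time_s: 46.82
position: [0.3799, 0.2755, 0.2408]
tcp_rot: [0.999, -0.051, 0.001, 0.001]
wrist_force: [-0.4, -0.7, 0.4]
gripper_width: 0.056
```

Run:
```python
from h import *
p,d=snapshot("scene"); cv2.imwrite("pics/s10.png",p); jars(p)
c=np.array([.5616,-.0063]);a=np.radians(-6.1);u=np.array([np.cos(a),np.sin(a)]);v=np.array([-u[1],u[0]])
x0,x1,y0,y1,s=.43,.7,-.17,.16,2000
o=top("scene",p,.028,x0,x1,y0,y1,s); o=np.clip(o*1.5,0,255).astype(np.uint8)
for i in(1,-1):
  for j in(1,0,-1):
    k=c+i*.0425*u+j*.085*v
    q=np.array([k+e*.03*u+f*.02*v for e,f in((1,1),(1,-1),(-1,-1),(-1,1))])
    cv2.polylines(o,[np.c_[(y1-q[:,1])*s,(x1-q[:,0])*s].round().astype(int)],True,(0,0,255),1)
cv2.imwrite("pics/zoom10.png",o)
p,d=snapshot("side"); cv2.imwrite("pics/d10.png",p)
```

```text
jar xy [0.386  0.3945] L 50.0 W 41.0 yaw 90.0 A 1279
jar xy [0.444  0.3835] L 49.0 W 45.0 yaw 0.0 A 1828
jar xy [0.4447 0.329 ] L 49.5 W 46.0 yaw 0.0 A 1828
jar xy [0.445  0.2788] L 52.0 W 47.5 yaw 0.0 A 1975
```

View pics/zoom10.png

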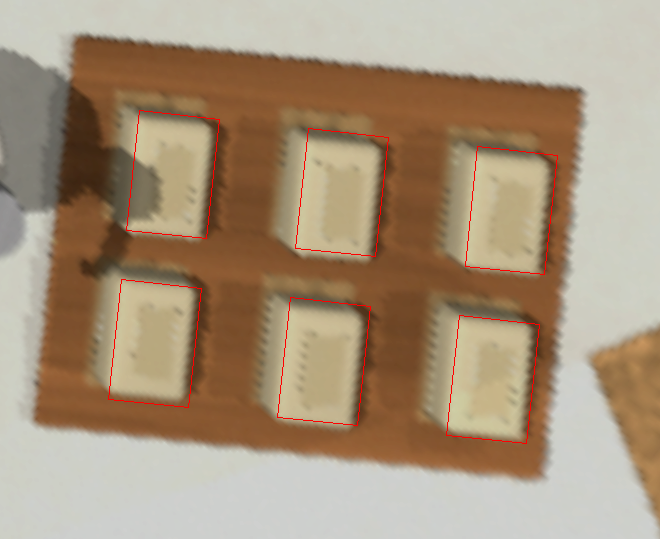

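View pics/s10.png

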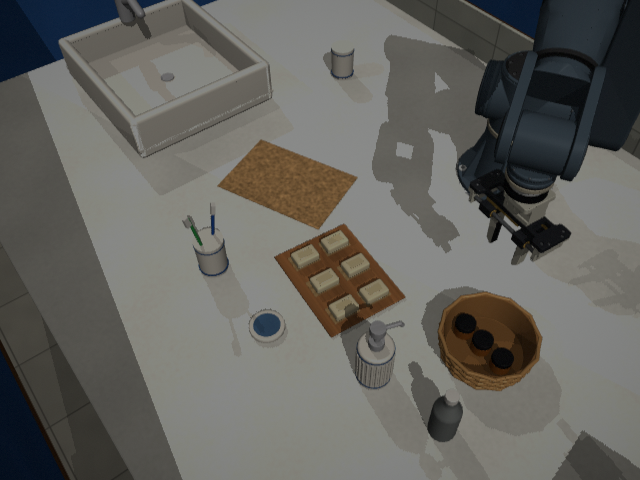

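All six soaps lie within about 3 mm of their places, and the mat is empty. Now the pump: closing the fingers and moving above it.

Call:
{"method": "apply_moves", "body": {
  "deltas": [
    [[0.04, 0, 0, 0], [0.09, -0.01, 0, 0], [0.14, -0.02, 0, 0], [0.19, -0.03, 0, 0], [0.24, -0.04, 0, 0], [0.278, -0.0425, 0, 0], [0.278, -0.0425, -0.02, 0], [0.278, -0.0425, -0.04, 0], [0.278, -0.0425, -0.04, 0], [0.278, -0.0425, -0.04, 0]]
  ],
  "fingers": 0.0
}}

```text
time_s: 48.18
position: [0.6584, 0.2302, 0.2019]
tcp_rot: [0.999, -0.053, 0.001, 0.002]
wrist_force: [-0.2, -0.1, 0.5]
gripper_width: 0.0001
```

Run:
```python
from h import *
print(get_state()['position'])
p,d=snapshot("side"); cv2.imwrite("pics/d11.png",cv2.resize(p[150:390,120:440],None,fx=2.5,fy=2.5,interpolation=cv2.INTER_CUBIC))
```

```text
[0.65836807 0.23023193 0.20194314]
```

View pics/d11.png

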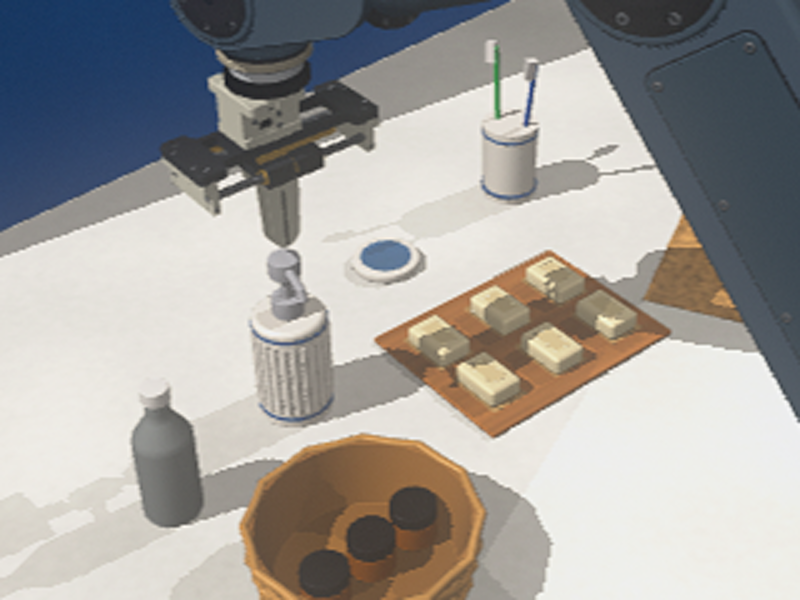

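The closed fingers, tip at (287,245), stand right over the pump head at (284,260). I'll press in gentle steps.

Call:
{"method": "apply_moves", "body": {
  "deltas": [
    [[0, 0.003, -0.01, 0], [0, 0.003, -0.017, 0], [0, 0.003, -0.022, 0], [0, 0.003, -0.027, 0], [0, 0.003, -0.032, 0], [0, 0.003, -0.035, 0], [0, 0.003, -0.035, 0], [0, 0.003, -0.035, 0]]
  ]
}}

```text
time_s: 49.22
position: [0.6584, 0.2337, 0.1681]
tcp_rot: [0.999, -0.052, 0.001, 0.001]
wrist_force: [-2.8, 0.2, 9.3]
gripper_width: 0.0005
```

Call:
{"method": "apply_moves", "body": {
  "deltas": [
    [[0, 0, -0.002, 0], [0, 0, -0.002, 0], [0, 0, -0.002, 0], [0, 0, -0.002, 0]]
  ]
}}

```text
time_s: 49.72
position: [0.6584, 0.2338, 0.1673]
tcp_rot: [0.999, -0.052, 0.002, 0.001]
wrist_force: [-4.7, -1.4, 9.6]
gripper_width: 0.0003
```

Call:
{"method": "apply_moves", "body": {
  "deltas": [
    [[0, 0, 0.008, 0], [0, 0, 0.016, 0], [0, 0, 0.024, 0], [0, 0, 0.04, 0], [0, 0, 0.07, 0], [-0.04, 0, 0.09, 0], [-0.09, 0.01, 0.09, 0], [-0.14, 0.02, 0.09, 0], [-0.19, 0.03, 0.09, 0], [-0.24, 0.04, 0.09, 0], [-0.278, 0.04, 0.09, 0], [-0.278, 0.04, 0.09, 0], [-0.278, 0.04, 0.09, 0]]
  ]
}}

```text
time_s: 51.35
position: [0.3812, 0.2739, 0.2579]
tcp_rot: [0.999, -0.052, 0.002, 0.001]
wrist_force: [0.3, -0.5, -0.4]
gripper_width: 0.0003
```

Run:
```python
from h import *
s=get_state();print(s['time_s'],s['position'],s['dq'].round(4),s['wrist_force'])
p,d=snapshot("scene"); cv2.imwrite("pics/s12.png",p); jars(p)
P=cloud("scene",d).reshape(-1,3)
q=P[(P[:,2]>.15)&(P[:,2]<.2)&(abs(P[:,0]-.658)<.012)&(abs(P[:,1]-.233)<.012)];print('pump top',np.median(q,0))
P0=np.load("P0.npy").reshape(-1,3);q=P0[(P0[:,2]>.15)&(P0[:,2]<.2)&(abs(P0[:,0]-.658)<.012)&(abs(P0[:,1]-.233)<.012)];print('before',np.median(q,0))
a=np.abs(p.astype(int)-cv2.imread("pics/s10.png")).max(2); 
for n,(u,v) in dict(tray=(340,280),basket=(490,340),tumb=(210,240),dish=(267,325),lot=(445,415)).items(): print(n,(a[v-35:v+35,u-35:u+35]>40).mean().round(4))
```

```text
51.35 [0.3811629  0.27394207 0.2578922 ] [-0.0094  0.0178 -0.0081  0.0014 -0.0014  0.0005] [ 0.27667729 -0.50647866 -0.40601649]
jar xy [0.386  0.3945] L 50.0 W 42.0 yaw 90.0 A 1300
jar xy [0.4438 0.3835] L 48.5 W 45.0 yaw 0.0 A 1826
jar xy [0.4442 0.2788] L 50.5 W 47.5 yaw 0.0 A 1958
jar xy [0.4441 0.3298] L 51.4 W 45.3 yaw 28.1 A 1869
pump top [0.65976899 0.23498765 0.18488696]
before [0.66012444 0.23427472 0.18491276]
tray 0.0
basket 0.0
tumb 0.0
dish 0.0
lot 0.0
```

View pics/s12.png

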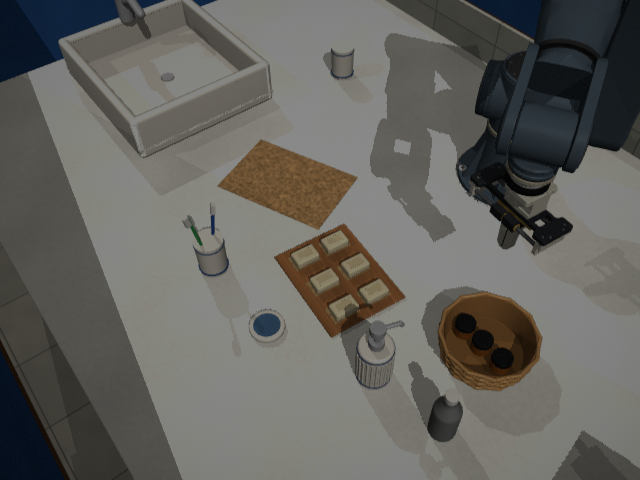

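The pump went down about 17.7 mm at 9.6 N and is back at 185 mm. Nothing else has moved, so I'm handing the job in.

```bash
python3 -c "
from cell import *
print(close_job())"
```

```text
the job is handed in; nothing more can be done
None
```

I finished the job and handed it in at about 51 s of the 210 s allowed; no verdict was reported.

- **Jars:** all three used jars stand in the basket, each within 60 mm of its axis by the camera.
- **Soaps:** all six soaps lie flat on the board, and both rows are full. In the last overlay they were within about 3 mm of their places and in line with the board. One soap was knocked about 3 cm on the mat early in the run. I measured it again before picking it up.
- **Pump:** I pressed it down about 17.7 mm of its 18 mm travel, at about 9.6 N. It sprang back to 184.9 mm, the same height as before.
- **Bystanders:** the tumbler, bottle and dish showed no change between the pictures taken before and after the press, and look unmoved from the start.

No check failed. Mid-run readings of the placed soaps were 3–5 mm off because they used the height plane for soaps on the mat; the last overlay used the board's height.

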